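Close the recessed valve of a field clinic air unit

TASK

Take the clear dust cover off the air unit and lay it flat, grip up, in the steel tray. Then reach through the round guard opening and turn the recessed blue knob clockwise, through its slack and on against the stiff seal, until the red pointer beside it stands in the green field; do not drive it past the green, do not push hard on the yellow guard, leave the bottle, the cup and the paper box alone, and let go.

Things in the scene. Friction and masses are not known exactly. Their poses are not given: they have to be found in the camera images.
- unit: black case of the air unit, fixed, 280 (x) x 240 (y) x 87 mm high, latches on its -x side. Origin: centre of its underside. In its middle a 106 mm square well goes down to a white floor at z = 36 mm; knob, pointer and green field are in it, centred on the unit's z axis. Nothing on the case outside the guard and the cover is higher than 92 mm.
- guard: yellow guard plate over the well, 135 x 135 x 8 mm, with a round opening of 88 mm diameter in its centre; its top is 95 mm over the unit's underside. Origin: centre of the plate's underside (same axis as the unit). Finger force on it must stay below 20 N.
- opening (a point): centre of the guard opening, level with the guard's top face
- knob_top (a point): centre of the top face of the recessed blue knob, 75.5 mm over the unit's underside, 19.5 mm below the guard's top. The knob is an upright bar 36 mm long, 14 mm thick, 33 mm tall (lower edge 42.5 mm over the unit's underside) on a 16 mm stem. x runs along the bar's length (white line at that end), y across its thickness, z up.
- pointer_tip (a point): on the red pointer near its tip, on the well's floor, 39 mm over the unit's underside, 36 mm from the knob's axis. It starts along the unit's +y and is carried clockwise seen from above, towards the unit's +x. The green field spans 0.14 to 0.40 rad (8 to 23 degrees) from that start: entered 0.14 rad after the torque rises, left after 0.40 rad.
- cover: clear plastic disc, 102 mm diameter, 6 mm thick, lying loose on the guard's top over the opening, with a black round grip 26 mm in diameter and 30 mm tall standing on its centre; 90 g. Origin: centre of its underside.
- tray: open steel tray, fixed, 180 (x) x 160 (y) x 25 mm high, walls and floor 4 mm. It lies to the left or right of the unit. Origin: centre of its underside.
- caddy: grey divided organiser, fixed, 180 x 160 x 50 mm, on the other side of the unit from the tray. Origin: centre of its underside.
- bottle: white bottle with green cap, 60 mm diameter, 150 mm tall, beyond the unit; leave alone. Origin: centre of its underside.
- cup: steel cup, 70 mm diameter, 80 mm tall, beyond the unit; leave alone. Origin: centre of its underside.
- glove_box: white paper box, 110 x 200 x 70 mm, beyond the unit; leave alone. Origin: centre of its underside.
- knob: the same knob. It is to be turned clockwise seen from above, about the vertical: lightly (0.03 N m) through a slack of 0.4 to 1.1 rad that differs each time and cannot be seen, then it meets the stiff seal; from there turning takes about 0.35 N m (part of it stays felt while pausing) and carries the red pointer along, angle for angle. Both stay where left. Origin: on the axis, 37 mm up.
Things that resemble listed ones, but are neither listed nor needed, are in the scene too. There is more than one size of the tray; the job needs the larger. There is more than one size of the cover; the one meant has the size given above.

How it is judged:
On the way, in this order (a step that is already met when the one before it is completed fails the run):
1. the cover lies flat in the tray, grip up (horizontal distance between cover and tray below 0.05 m and height (world z) of cover below 0.012 m and angle between cover's own z axis and vertical below 0.15 rad), for 0.2 s.
2. the red pointer has come into the green field (x of pointer_tip in the frame of unit between 0.0047 and 0.0145 m), for 0.2 s.
At the end, for the whole second after the job is handed in: the red pointer's tip is in the green field (4.7 to 14.5 mm in the unit's +x from its start, about 0.13 to 0.41 rad); the cover rests flat in the tray, grip up, within 50 mm of the tray's centre and its underside below 12 mm; everything is released (all of step 1 and all of step 2 and linear speed of cover below 0.02 m/s); the robot touches nothing.
It fails at once if the pointer is driven past the green field (more than 0.43 rad) (x of pointer_tip in the frame of unit above 0.015 m).
It fails at once if the fingers or the arm push on the guard with 20 N or more (contact force between any of the fingers, the arm and guard above 20 N).
It fails at once if the bottle, the cup or the paper box is shifted by more than 20 mm (distance of any of bottle, cup, glove_box from where it was at the start of the episode above 0.02 m).
It also fails if it takes over 58 s, if anything falls off the work surface, if the arm or the gripper's body presses on something with over 40 N, if the wrist force passes 120 N, or if a joint passes its speed limit or range.

ROBOT

A 6-joint arm with a two-finger parallel gripper is mounted at the origin on the work surface. World frame = base frame: x ahead of the robot, y to its left, z up, the work surface at z = 0. Lengths are in m, angles in rad, forces in N, time in s.
With the tool pointing down it reaches from about 0.275 to 0.875 m from the base axis. Payload 12.5 kg.
Tool frame: the origin (TCP) lies midway between the tips of the shut fingers; the grasp point (between the pads) lies 19 mm behind it (r.hold_point_z is the distance from the TCP to the grasp point, in m); z points along the fingers, x is the direction in which the jaws open and shut, and the axes are right-handed (so a half turn about z gives the same grasp; the last joint's range is limited). The gripper opens to 85 mm and grips with 20 to 120 N. Pads are 22 mm wide; open, the fingers measure 114 mm over their backs; the gripper's body (76 mm by 85 mm) begins 54 mm behind the grasp point. The pads swing forward as they close: fully open they stand 13 mm farther back than shut.
Start: joints at [1.088, 0.351, 1.652, -0, 1.139, -0.085], TCP at [0.213, 0.507, 0.231] pointing down, gripper open.
Joint ranges: [-2.75, 2.75], [-0.79, 2.1], [0.01, 2.65], [-1.57, 4.71], [0.07, 3.14], [-2.87, 2.87]. Speed limits (rad/s): [2.22, 2.22, 2.79, 3.14, 3.14, 3.14].

INTERFACE

Orientations are given as a unit quaternion [x, y, z, w].
In Python, from rig import r, imaging, workorder, find_in, spot_point gives the robot as it stands.
- The arm moves only by the tool apply_moves, never from a script. Its argument "plan" is one flat list of numbers, 5 for each row, row after row: the shift along the tool's x, y, z in m, then the turn about the tool's z in rad, then the finger opening in m, from 0 to 0.0854. A call has 1 to 8 rows; each row is the pose to reach, as a shift and turn from the pose commanded when the call began, along the tool's axes at that moment; what a row does not reach only later rows make up. A row lasts 1/10 s, in which the tool goes at most 50 mm and 8.59 degrees, less where a joint would pass 70% of its speed; a pose out of reach is approached as far as the arm can. A call with a gripper value outside its range is refused whole. The fingers move at their own pace and stop on an object; the grip force is fixed at half the most. Time passes only in rows, so rows that repeat a pose let the fingers close. It gives the time, the measured TCP pose, the force and the opening at its end, in the units of the state.
- r.state(): the state, without advancing time (a new reading comes with each control period).
- imaging.snapshot(name): name is "scene" or "top" or "wrist"; returns the picture (420x560x3 uint8, red, green, blue); there is no depth.
- imaging.camera_info(name): a dict with "vfov" (degrees; the focal length in pixels is half the picture's height over the tangent of half this angle, whatever the lens; pixels are square), "cx", "cy" (the principal point, pixels), "position" and "attitude" of the camera in the world; the wrist camera has in their place "tool_from_camera" (4x4, takes a point from camera to tool coordinates, whose origin is the TCP and whose axes are the tool frame's). Camera axes: x right, y up, looking along -z (the intrinsics and any distortion apply to the point x, -y, -z); pixel columns grow to the right and rows downward; lengths in m; the calibration is good to about 2 mm. A picture is of the moment at which its call begins: read the wrist's pose just before it. camera_info takes no time and is no camera call.
- workorder.job_done(): hands the job in, once; it reports no verdict.
Trained networks look in the newest picture that a camera, given by its name, has taken for a name from the list of things; names that differ only in an ending like _2 or _b are one class to them, and where a whole thing is asked for, a point or a joint stands for the part that bears it (a point fixed in the world has none). Each returns a list of dicts, best first, with "score" (0 to 1); they miss things now and then, are a little off and sometimes report something else, mostly with a low value. They report only what shows in the picture. A call takes as long as a camera call. They do not tell look-alikes from the thing itself.
- find_in(thing, camera): "location" ([x, y, z] in m, in the coordinates of the camera as it stood for that picture, good to about 4 mm: the middle of the surface that is visible of it).
- spot_point(thing, camera): "location" ([x, y, z] in m, in the coordinates of the camera as it stood for that picture, good to about 4 mm: a listed point, or the origin of a listed thing).
The state is a dict: "t": time; "q": joint angles; "joint_vel": joint speeds; "tau": joint torques, N m; "eef_pos": TCP position; "eef_rot": TCP orientation; "force": force on the tool from outside, world axes, zero at the start; "torque": the same for the moment, N m; "opening": finger opening in m.
Only numpy, scipy, OpenCV 4.12 (cv2) and the standard library are available. Lean on these libraries where they do the work, as an engineer would, in place of code of your own. Each camera call takes 0.05 s, during which the arm holds its last target. There are 200 camera calls.

## Working session

There is one attempt and no reset: what is moved stays moved. The work goes in short steps, Python scripts to look and compute and a tool call to move; the robot and the scene stay as the last step left them, time stands still between calls to the robot, and variables do not carry over. Pictures are saved under pics/ and viewed, about 8 in all and at most 12, crops included, and the job is handed in when it is done.

Besides the shell and the picture viewer there is one more tool, called as name(argument=value, ...), one argument or row to a line, values as JSON. apply_moves: Moves the arm, as the interface text tells. Its arguments: {"type":"object","properties":{"plan":{"type":"array"}},"required":["plan"]}

```bash
mkdir -p pics; cat > h.py <<'E'
import numpy as np, cv2
from scipy.spatial.transform import Rotation as R
from rig import r, imaging, workorder, find_in, spot_point
def toolT():
    s=r.state(); T=np.eye(4); T[:3,:3]=R.from_quat(s['eef_rot']).as_matrix(); T[:3,3]=s['eef_pos']; return T
def camT(n,T=None):
    i=imaging.camera_info(n)
    if n=='wrist': return (toolT() if T is None else T)@np.array(i['tool_from_camera'])
    a=np.array(i['attitude']); M=np.eye(4); M[:3,:3]=a if a.shape==(3,3) else R.from_quat(a).as_matrix(); M[:3,3]=i['position']; return M
def snap(n,f=None):
    T=toolT(); im=imaging.snapshot(n)
    if f: cv2.imwrite('pics/'+f,im[:,:,::-1])
    return im,camT(n,T)
def look(fn,th,n,C,k=4):
    for d in fn(th,n)[:k]:
        p=C@np.r_[d['location'],1]; print(fn.__name__,th,n,round(d['score'],2),p[:3].round(4))
def ray(n,C,u,v,z):
    i=imaging.camera_info(n); f=210/np.tan(np.radians(i['vfov'])/2)
    d=C[:3,:3]@np.array([(u-i['cx'])/f,-(v-i['cy'])/f,-1]); o=C[:3,3]; return o+d*(z-o[2])/d[2]
E
python3 - <<'E'
from h import *
print(r.state()); print({n:imaging.camera_info(n) for n in('scene','top','wrist')})
for n in('top','scene'):
    im,C=snap(n,n+'0.png')
    for t in('cover','tray','unit','knob_top','opening'): look(spot_point,t,n,C)
    look(find_in,'cover',n,C); look(find_in,'tray',n,C)
a=np.hstack([cv2.imread('pics/top0.png'),cv2.imread('pics/scene0.png')])
E
```

```text
{'t': 0.0, 'q': array([ 1.08836056e+00,  3.51251857e-01,  1.65243517e+00, -1.08702902e-05,
        1.13912195e+00, -8.45987879e-02]), 'joint_vel': array([-0.00123809,  0.00042468, -0.00102291, -0.00038537, -0.00036086,
       -0.001904  ]), 'tau': array([-5.39704183e-05, -5.06096077e+01, -2.91412157e+01, -8.87343754e-05,
        4.41505574e-03,  3.75493335e-05]), 'eef_pos': array([0.21290259, 0.50675028, 0.23074566]), 'eef_rot': array([ 8.32892684e-01,  5.53434195e-01, -5.30790073e-04,  2.96898983e-04]), 'force': array([ 0.21724659, -0.04078329, -0.04841796]), 'torque': array([-0.04414995,  0.02372091,  0.01305956]), 'opening': 0.08534925057540572}
{'scene': {'vfov': 57.68101886250393, 'cx': 281.99683756315073, 'cy': 204.86945044773663, 'position': array([1.22925892, 0.55355554, 0.84026628]), 'attitude': array([0.16645575, 0.35009425, 0.8254332 , 0.41034928])}, 'top': {'vfov': 48.87815307773519, 'cx': 279.6704874598627, 'cy': 214.47114709861336, 'position': array([0.47736845, 0.06901718, 1.30114996]), 'attitude': array([ 0.04809939, -0.04101801, -0.70524469,  0.70614014])}, 'wrist': 
[... 717 characters left out ...]
4 0.0017]
call cover top 0.89 [0.7099 0.2743 0.0028]
call cover top 0.68 [ 0.5309 -0.0309  0.1012]
call tray top 0.77 [0.4867 0.3283 0.0031]
call tray top 0.68 [0.6286 0.5302 0.0021]
call cover scene 0.62 [ 0.5321 -0.0302  0.0977]
call cover scene 0.62 [7.093e-01 2.807e-01 7.000e-04]
call cover scene 0.19 [ 0.4863  0.3287 -0.0021]
call tray scene 0.69 [0.4884 0.3298 0.0016]
call tray scene 0.6 [ 0.6228  0.5333 -0.0032]
call unit scene 0.83 [ 0.535  -0.0311 -0.0012]
call opening scene 0.96 [ 0.5343 -0.0294  0.0966]
call cover scene 0.83 [0.7146 0.2797 0.0033]
call cover scene 0.77 [ 0.5418 -0.0224  0.1015]
call tray scene 0.71 [0.4874 0.3265 0.0038]
call tray scene 0.69 [0.6264 0.5301 0.0021]
```

View pics/top0.png

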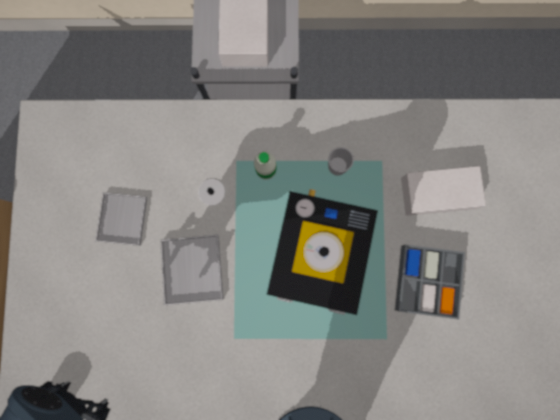

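View pics/scene0.png

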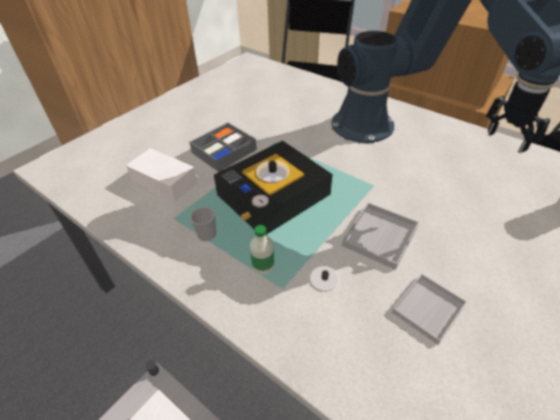

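The top view shows the cover on the unit at (324,252) and the larger tray at (193,269), with the small look-alike cover and tray at (211,190) and (123,218). The networks agree, putting the cover at about (0.534,-0.031) and the tray at (0.488,0.328).

apply_moves(
  plan=[-0.37,0.504,0,0,0.0854,-0.37,0.504,0,0,0.0854,-0.37,0.504,0,0,0.0854,-0.37,0.504,0,0,0.0854,-0.37,0.504,0,0,0.0854,-0.37,0.504,0,0,0.0854,-0.37,0.504,0,0,0.0854,-0.37,0.504,0,0,0.0854],
)

```text
t: 1.6
eef_pos: [0.4193, 0.162, 0.2316]
eef_rot: [0.833, 0.553, 0.0, 0.0]
force: [1.1, 1.3, -0.1]
opening: 0.0852
```

apply_moves(
  plan=[-0.133,0.181,0.0,0,0.0854,-0.133,0.181,0.0,0,0.0854,-0.133,0.181,0.0,0,0.0854,-0.133,0.181,0.0,0,0.0854,-0.133,0.181,0.0,0,0.0854,-0.133,0.181,0.0,0,0.0854],
)

```text
t: 2.2
eef_pos: [0.5351, -0.0315, 0.231]
eef_rot: [0.834, 0.552, -0.0, 0.0]
force: [-0.0, 0.5, -0.5]
opening: 0.0853
```

```bash
python3 - <<'E'
from h import *
print(r.state()['eef_pos'])
im,C=snap('wrist','w1.png')
for t in('cover','opening','unit','knob_top','pointer_tip'): look(spot_point,t,'wrist',C,2)
look(find_in,'cover','wrist',C,2)
T=toolT()
for d in spot_point('cover','wrist')[:1]: print('tool', np.linalg.inv(T)@C@np.r_[d['location'],1])
E
```

```text
[ 0.53505661 -0.03147191  0.23102472]
call cover wrist 0.61 [ 0.5341 -0.03    0.0975]
call cover wrist 0.66 [ 0.5302 -0.0283  0.1028]
call cover wrist 0.48 [ 0.4948 -0.0259  0.0854]
tool [-0.00175716  0.00115666  0.13393299  1.        ]
```

View pics/w1.png

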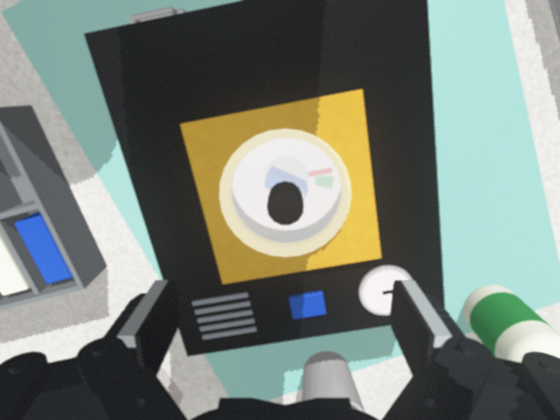

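```bash
python3 - <<'E'
from h import *
C=camT('wrist')
for u,v,z in((219,192,.101),(351,192,.101),(285,128,.101),(285,258,.101),(286,208,.131),(180,124,.095),(363,89,.095),(382,259,.095),(221,284,.095)): print(u,v,ray('wrist',C,u,v,z).round(4))
im=cv2.imread('pics/w1.png')
m=(im[:,:,2]>150)&(im[:,:,0]<110)&(im[:,:,1]>100)
E
```

```text
219 192 [ 0.5106 -0.0725  0.101 ]
351 192 [0.5496 0.0204 0.101 ]
285 128 [ 0.4859 -0.0076  0.101 ]
285 258 [ 0.5811 -0.0474  0.101 ]
286 208 [ 0.5333 -0.0268  0.131 ]
180 124 [ 0.4539 -0.078   0.095 ]
363 89 [0.4828 0.0542 0.095 ]
382 259 [0.6157 0.0253 0.095 ]
221 284 [ 0.5851 -0.1079  0.095 ]
```

The wrist view shows the cover disc centred at about (285,193). The red pointer and green field are seen through it at (320,173), and the unit yaw is about -0.22 rad. All estimates agree on (0.534,-0.027), so I'm descending and gripping there.

apply_moves(
  plan=[0.003,-0.003,0.05,0,0.0854,0.003,-0.003,0.1,0,0.0854,0.003,-0.003,0.124,0,0.07,0.003,-0.003,0.124,0,0.015,0.003,-0.003,0.124,0,0.015,0.003,-0.003,0.124,0,0.015,0.003,-0.003,0.124,0,0.015,0.003,-0.003,0.124,0,0.015],
)

```text
t: 3.4
eef_pos: [0.5335, -0.0249, 0.1095]
eef_rot: [0.833, 0.553, 0.001, 0.001]
force: [-1.7, 0.5, 6.3]
opening: 0.0243
```

apply_moves(
  plan=[0,0,-0.02,0,0.015,0,0,-0.06,0,0.015,0,0,-0.1,0,0.015,0,0,-0.1,0,0.015,0,0,-0.1,0,0.015],
)

```text
t: 3.9
eef_pos: [0.5327, -0.0249, 0.2088]
eef_rot: [0.833, 0.553, 0.001, 0.001]
force: [-0.1, 0.6, -0.8]
opening: 0.024
```

```bash
python3 - <<'E'
from h import *
s=r.state();print(s['eef_pos'],s['opening'],s['force'])
im,C=snap('wrist','w2.png')
for t in('cover','knob_top','pointer_tip','opening'): look(spot_point,t,'wrist',C,2)
E
```

```text
[ 0.53273767 -0.02492606  0.20877506] 0.02403706498302087 [-0.12621741  0.62485449 -0.76983734]
call cover wrist 0.71 [ 0.5375 -0.0279  0.1944]
```

View pics/w2.png

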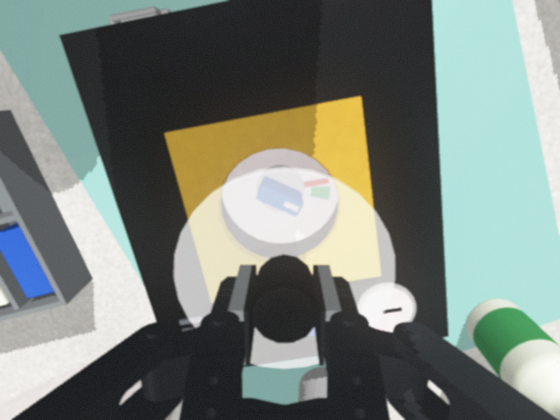

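The cover is held, and the knob bar shows from (260,188) to (300,208) with its white end at lower right. Next I carry the cover to the tray.

apply_moves(
  plan=[0.308,-0.178,0,0,0.015,0.308,-0.178,0,0,0.015,0.308,-0.178,0,0,0.015,0.308,-0.178,0,0,0.015,0.308,-0.178,0,0,0.015,0.308,-0.178,0,0,0.015,0.308,-0.178,0,0,0.015,0.308,-0.178,0,0,0.015],
)

```text
t: 4.95
eef_pos: [0.4861, 0.3323, 0.2064]
eef_rot: [0.832, 0.555, -0.0, -0.0]
force: [-1.1, -0.1, -1.4]
opening: 0.0237
```

apply_moves(
  plan=[0,0,0.05,0,0.015,0,0,0.1,0,0.015,0,0,0.14,0,0.015,0,0,0.17,0,0.015,0,0,0.18,0,0.015,0,0,0.187,0,0.015,0,0,0.187,0,0.015],
)

```text
t: 5.65
eef_pos: [0.4879, 0.328, 0.0206]
eef_rot: [0.833, 0.553, 0.0, 0.0]
force: [0.7, 0.5, -0.4]
opening: 0.0243
```

```bash
python3 - <<'E'
from h import *
s=r.state();print(s['eef_pos'],s['opening'],s['force'])
im,C=snap('top','t2.png')
for t in('cover','tray'): look(spot_point,t,'top',C,3)
E
```

```text
[0.48786293 0.32796121 0.02057709] 0.02430328502618691 [ 0.73573372  0.51285865 -0.44585307]
call cover top 0.76 [ 0.71    0.2749 -0.0018]
call cover top 0.63 [0.4898 0.33   0.0069]
call tray top 0.71 [0.4884 0.3262 0.0064]
call tray top 0.59 [0.628  0.5293 0.0022]
```

Lower 2 mm more, release, and rise.

apply_moves(
  plan=[0,0,0.002,0,0.015,0,0,0.002,0,0.05,0,0,0.002,0,0.05,0,0,0.002,0,0.05,0,0,-0.03,0,0.05,0,0,-0.08,0,0.05,0,0,-0.13,0,0.05,0,0,-0.18,0,0.05],
)

```text
t: 6.6
eef_pos: [0.4872, 0.3278, 0.2024]
eef_rot: [0.833, 0.553, -0.0, 0.0]
force: [0.3, -0.0, 0.2]
opening: 0.0499
```

```bash
python3 - <<'E'
from h import *
s=r.state();print(s['eef_pos'],s['opening'],s['force'])
im,C=snap('wrist','w3.png')
for t in('cover','tray'): look(spot_point,t,'wrist',C,3)
im,C=snap('top','t3.png')
for t in('cover','unit','opening','knob_top','pointer_tip'): look(spot_point,t,'top',C,3)
E
```

```text
[0.48723898 0.32784567 0.20238186] 0.049935628619034736 [ 0.25875184 -0.04582755  0.23840435]
call cover wrist 0.58 [0.4925 0.328  0.004 ]
call cover wrist 0.55 [ 0.7068  0.2823 -0.001 ]
call tray wrist 0.93 [ 0.631   0.5279 -0.0038]
call cover top 0.85 [ 0.7087  0.2772 -0.0026]
call cover top 0.81 [0.4903 0.3261 0.003 ]
call unit top 0.72 [ 0.5335 -0.0298  0.0027]
call opening top 0.61 [ 0.5318 -0.0311  0.0993]
call knob_top top 0.43 [ 0.5356 -0.0291  0.0742]
call pointer_tip top 0.73 [ 0.5309 -0.028   0.0918]
call pointer_tip top 0.46 [0.5417 0.0044 0.0423]
```

View pics/w3.png

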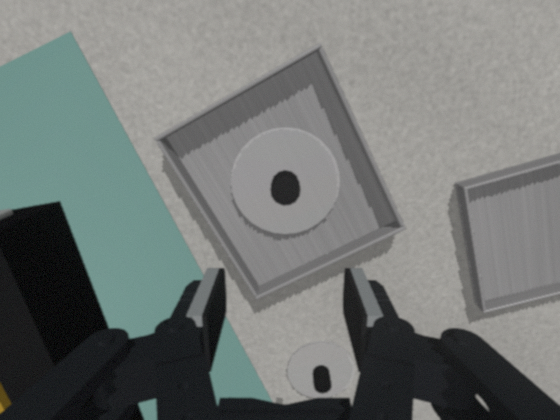

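The cover lies flat in the larger tray: disc centre (285,180), grip up, and both cameras give about (0.491,0.327). Next I go over the knob, turning the tool towards the bar's cross direction.

apply_moves(
  plan=[-0.31,0.181,0,-1.11,0.05,-0.31,0.181,0,-1.11,0.05,-0.31,0.181,0,-1.11,0.05,-0.31,0.181,0,-1.11,0.05,-0.31,0.181,0,-1.11,0.05,-0.31,0.181,0,-1.11,0.05,-0.31,0.181,0,-1.11,0.05,-0.31,0.181,0,-1.11,0.05],
)

```text
t: 7.85
eef_pos: [0.534, -0.0297, 0.1995]
eef_rot: [0.415, 0.91, -0.0, -0.001]
force: [1.0, 1.1, -0.0]
opening: 0.05
```

apply_moves(
  plan=[0,0,0,0,0.05,0,0,0,0,0.05],
)

```text
t: 8.05
eef_pos: [0.534, -0.028, 0.1995]
eef_rot: [0.419, 0.908, -0.0, -0.001]
force: [0.5, 0.1, -0.3]
opening: 0.0498
```

```bash
python3 - <<'E'
from h import *
s=r.state();print(s['eef_pos'],s['eef_rot'],s['q'])
im,C=snap('wrist','w4.png')
T=toolT(); print(T[:3,:2])
for t in('opening','unit','knob_top','pointer_tip','guard'): look(spot_point,t,'wrist',C,3)
E
```

```text
[ 0.53400241 -0.02795204  0.19953386] [ 4.18863733e-01  9.08048801e-01 -1.23270582e-04 -7.30380444e-04] [-1.39458101e-01  3.59929373e-01  1.72389695e+00  2.12713929e-04
  1.05923610e+00 -2.41676751e+00]
[[-6.49817403e-01  7.60089395e-01]
 [ 7.60089590e-01  6.49818180e-01]
 [ 1.07621766e-03 -6.66853651e-04]]
call unit wrist 0.86 [ 0.5371 -0.0344 -0.0019]
call knob_top wrist 0.71 [ 0.5373 -0.0297  0.0764]
call pointer_tip wrist 0.85 [0.5429 0.0031 0.0373]
```

View pics/w4.png

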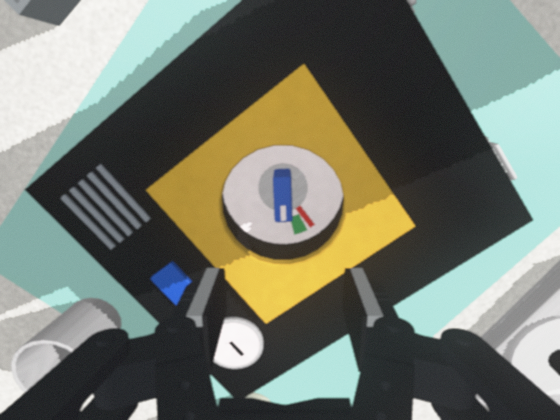

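```bash
python3 - <<'E'
from h import *
C=camT('wrist'); Ti=np.linalg.inv(toolT())
g=np.array([ray('wrist',C,u,v,.095) for u,v in((305,65),(146,190),(266,323),(415,226))])
print(g.round(4),g.mean(0).round(4))
for u,v,z in((223,195,.095),(343,195,.095),(283,146,.095),(283,181,.0755),(284,221,.0755)):
    p=ray('wrist',C,u,v,z); print(u,v,p.round(4),(Ti@np.r_[p,1]).round(4))
im=cv2.imread('pics/w4.png'); c=im[140:270,210:360]
cv2.imwrite('pics/w4c.png',cv2.resize(c,None,fx=5,fy=5,interpolation=cv2.INTER_CUBIC)[:600])
E
```

```text
[[ 0.4554 -0.0791  0.095 ]
 [ 0.5872 -0.1088  0.095 ]
 [ 0.6157  0.023   0.095 ]
 [ 0.4841  0.0518  0.095 ]] [ 0.5356 -0.0283  0.095 ]
223 195 [ 0.5554 -0.0662  0.095 ] [-0.0438 -0.0098  0.1052  1.    ]
343 195 [ 0.501  -0.0031  0.095 ] [ 0.0396 -0.0098  0.1053  1.    ]
283 146 [ 0.5025 -0.0567  0.095 ] [-0.0021 -0.0437  0.1052  1.    ]
283 181 [ 0.5242 -0.0381  0.0755] [-0.0022 -0.0151  0.1247  1.    ]
284 221 [ 0.5476 -0.017   0.0755] [-0.0014  0.0164  0.1247  1.    ]
```

View pics/w4c.png

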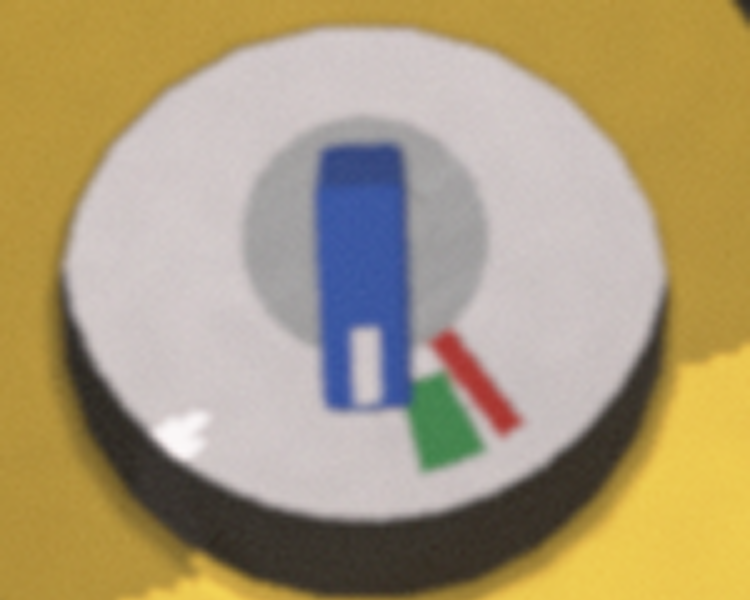

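The crop shows the bar upright in the image, with its top face spanning about (282,177) to (283,222), so it is centred about 1.5 mm off in tool x and aligned within 0.03 rad. The red pointer still sits beside the green, not in it.

apply_moves(
  plan=[-0.0015,0.0005,0.03,-0.02,0.036,-0.0015,0.0005,0.07,-0.02,0.036,-0.0015,0.0005,0.1,-0.02,0.036,-0.0015,0.0005,0.115,-0.02,0.036,-0.0015,0.0005,0.12,-0.02,0.036],
)

```text
t: 8.85
eef_pos: [0.5348, -0.0277, 0.0787]
eef_rot: [0.408, 0.913, -0.0, -0.001]
force: [0.1, 0.1, -0.6]
opening: 0.0359
```

apply_moves(
  plan=[0,0,0.01,0,0.036,0,0,0.02,0,0.036,0,0,0.028,0,0.036,0,0,0.028,0,0.036],
)

```text
t: 9.25
eef_pos: [0.5352, -0.0282, 0.0515]
eef_rot: [0.408, 0.913, -0.0, -0.001]
force: [0.5, -0.4, 0.6]
opening: 0.0358
```

```bash
python3 - <<'E'
from h import *
s=r.state();print(s['eef_pos'],s['eef_rot'],s['force'],s['torque'],s['tau'],s['q'])
E
```

```text
[ 0.5352236  -0.02824721  0.05148889] [ 4.08141838e-01  9.12918313e-01 -1.71456881e-04 -6.03939290e-04] [ 0.54037292 -0.35916672  0.56818662] [ 0.00614115  0.03994095 -0.01951651] [ 1.62817352e-02 -5.41558385e+01 -2.04711646e+01  6.83551734e-04
 -2.63466155e-01  1.82481945e-03] [-1.39598204e-01  5.81308074e-01  1.81586539e+00  7.77345052e-06
  7.45674795e-01 -2.44036094e+00]
```

apply_moves(
  plan=[0,0,0.001,0,0.005,0,0,0.001,0,0.005,0,0,0.001,0,0.005,0,0,0.001,0,0.005,0,0,0.001,0,0.005],
)

```text
t: 9.75
eef_pos: [0.5358, -0.0283, 0.0516]
eef_rot: [0.408, 0.913, 0.0, 0.0]
force: [-1.3, 2.3, 4.7]
opening: 0.0129
```

```bash
cat > st.py <<'E'
from h import *
s=r.state(); T=toolT()
print('t',round(s['t'],2),'head',round(np.arctan2(T[1,0],T[0,0]),4),s['eef_pos'].round(4),'F',s['force'].round(2),'M',s['torque'].round(3),'tau6',s['tau'][5].round(3),'op',s['opening'].round(4),'q6',s['q'][5].round(3))
E
python3 st.py
```

```text
Traceback (most recent call last):
  File "st.py", line 3, in <module>
    print('t',round(s['t'],2),'head',round(np.arctan2(T[1,0],T[0,0]),4),s['eef_pos'].round(4),'F',s['force'].round(2),'M',s['torque'].round(3),'tau6',s['tau'][5].round(3),'op',s['opening'].round(4),'q6',s['q'][5].round(3))
                                                                                                                                                                                ^^^^^^^^^^^^^^^^^^
AttributeError: 'float' object has no attribute 'round'
```

apply_moves(
  plan=[0,0,-0.001,0.08,0.005,0,0,-0.001,0.16,0.005,0,0,-0.001,0.24,0.005,0,0,-0.001,0.3,0.005,0,0,-0.001,0.3,0.005],
)

```text
t: 10.25
eef_pos: [0.5359, -0.0286, 0.0519]
eef_rot: [0.54, 0.841, -0.0, 0.0]
force: [4.5, -1.0, -8.1]
opening: 0.0126
```

```bash
sed -i "s/s\['opening'\].round(4)/round(s['opening'],4)/" st.py; python3 st.py
```

```text
t 10.25 head 1.9999 [ 0.5359 -0.0286  0.0519] F [ 4.5  -0.99 -8.07] M [-0.346 -0.662 -0.029] tau6 0.87 op 0.0126 q6 -2.14
```

apply_moves(
  plan=[0,0,0.0005,0.05,0.005,0,0,0.0005,0.05,0.005],
)

```text
t: 10.45
eef_pos: [0.536, -0.0287, 0.0518]
eef_rot: [0.56, 0.828, 0.0, 0.0]
force: [1.9, -2.4, -4.6]
opening: 0.0127
```

```bash
python3 st.py
```

```text
t 10.45 head 1.9517 [ 0.536  -0.0287  0.0518] F [ 1.94 -2.44 -4.64] M [-0.528 -0.444 -0.024] tau6 0.619 op 0.0127 q6 -2.091
```

apply_moves(
  plan=[0,0,0,0.05,0.005,0,0,0,0.05,0.005],
)

```text
t: 10.65
eef_pos: [0.536, -0.0288, 0.0518]
eef_rot: [0.581, 0.814, 0.0, 0.0]
force: [2.9, -3.9, -4.9]
opening: 0.0126
```

```bash
python3 st.py; python3 - <<'E'
from h import *
im,C=snap('wrist')
look(spot_point,'pointer_tip','wrist',C,3)
cv2.imwrite('pics/w5.png',cv2.resize(im[100:300,180:400,::-1],None,fx=3,fy=3,interpolation=cv2.INTER_CUBIC)[:600])
E
```

```text
t 10.65 head 1.9022 [ 0.536  -0.0288  0.0518] F [ 2.92 -3.88 -4.95] M [-0.848 -0.553 -0.034] tau6 0.618 op 0.0126 q6 -2.042
call pointer_tip wrist 0.81 [0.5421 0.0066 0.0381]
```

View pics/w5.png

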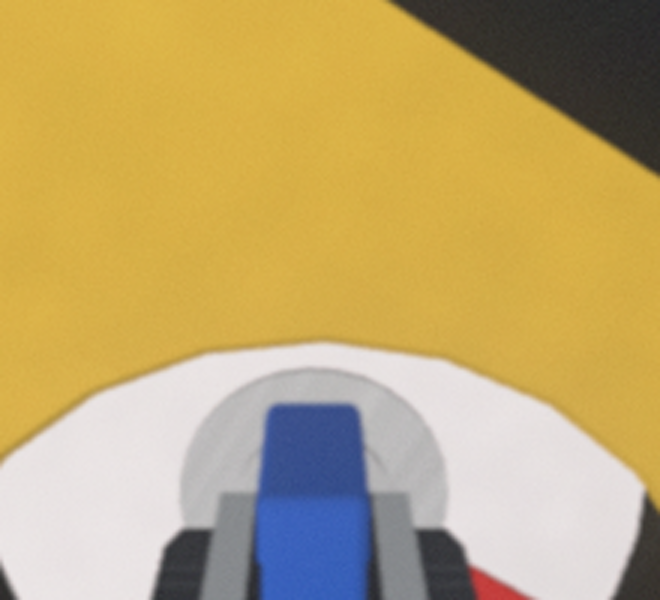

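```bash
cat >> st.py <<'E'
im,C=snap('wrist'); h=cv2.cvtColor(im,cv2.COLOR_RGB2HSV)
for nm,lo,hi in(('red',172,6),('green',50,85)):
    H=h[...,0].astype(int); m=((H>=lo)|(H<=hi)) if lo>hi else ((H>=lo)&(H<=hi))
    m&=(h[...,1]>130)&(h[...,2]>70); v,u=np.nonzero(m)
    P=np.array([ray('wrist',C,a,b,.039) for a,b in zip(u,v)]).reshape(-1,3)
    d=P[:,:2]-[.5358,-.0286]; k=(np.hypot(*d.T)<.048)&(np.hypot(*d.T)>.012); d=d[k]
    if len(d)>8:
        c,s_=np.cos(-.22),np.sin(-.22); L=d@np.array([[c,-s_],[s_,c]])
        a=np.arctan2(L[:,0],L[:,1]); print(nm,len(d),'angle from +y cw: med %.3f min %.3f max %.3f'%(np.median(a),*np.percentile(a,[3,97])),'rmax %.3f'%np.hypot(*d.T).max())
E
python3 st.py
```

```text
t 10.75 head 1.9038 [ 0.536  -0.0287  0.0518] F [ 3.63 -4.82 -4.97] M [-0.88  -0.55  -0.025] tau6 0.041 op 0.0125 q6 -2.043
red 210 angle from +y cw: med -0.032 min -0.098 max 0.033 rmax 0.040
green 16 angle from +y cw: med 0.141 min 0.130 max 0.153 rmax 0.040
```

apply_moves(
  plan=[0,0,0.0003,0.05,0.005,0,0,0.0003,0.05,0.005],
)

```text
t: 11.0
eef_pos: [0.536, -0.0288, 0.0518]
eef_rot: [0.601, 0.799, -0.0, 0.001]
force: [2.4, -5.0, -2.4]
opening: 0.0126
```

```bash
python3 st.py
```

```text
t 11.0 head 1.8525 [ 0.536  -0.0288  0.0518] F [ 2.39 -5.01 -2.36] M [-0.925 -0.398  0.001] tau6 0.55 op 0.0126 q6 -1.992
red 242 angle from +y cw: med -0.034 min -0.102 max 0.035 rmax 0.040
green 66 angle from +y cw: med 0.160 min 0.129 max 0.204 rmax 0.040
```

apply_moves(
  plan=[0,0,0,0.05,0.005,0,0,0,0.05,0.005],
)

```text
t: 11.25
eef_pos: [0.536, -0.0289, 0.0518]
eef_rot: [0.62, 0.784, -0.0, 0.001]
force: [1.2, -5.7, -2.5]
opening: 0.0131
```

```bash
python3 st.py
```

```text
t 11.25 head 1.803 [ 0.536  -0.0289  0.0518] F [ 1.22 -5.74 -2.48] M [-1.044 -0.359  0.174] tau6 0.762 op 0.0131 q6 -1.942
red 257 angle from +y cw: med 0.001 min -0.073 max 0.074 rmax 0.040
green 128 angle from +y cw: med 0.185 min 0.128 max 0.255 rmax 0.040
```

The seal has been met: Mz rose to 0.17 N m and the red pointer moved 0.035 rad. About 0.235 rad remains to mid-green.

apply_moves(
  plan=[0,0,0,0.04,0.005,0,0,0,0.08,0.005,0,0,0,0.12,0.005,0,0,0,0.12,0.005],
)

```text
t: 11.7
eef_pos: [0.536, -0.0291, 0.0518]
eef_rot: [0.666, 0.746, -0.0, 0.001]
force: [2.0, -7.5, -2.4]
opening: 0.0133
```

```bash
python3 st.py
```

```text
t 11.7 head 1.6834 [ 0.536  -0.0291  0.0518] F [ 1.96 -7.53 -2.38] M [-1.249 -0.351  0.204] tau6 0.7 op 0.0133 q6 -1.823
red 260 angle from +y cw: med 0.126 min 0.052 max 0.197 rmax 0.040
green 136 angle from +y cw: med 0.296 min 0.237 max 0.377 rmax 0.040
```

apply_moves(
  plan=[0,0,0,0.04,0.005,0,0,0,0.08,0.005,0,0,0,0.105,0.005,0,0,0,0.105,0.005],
)

```text
t: 12.15
eef_pos: [0.5361, -0.0292, 0.0518]
eef_rot: [0.704, 0.71, -0.0, 0.001]
force: [1.8, -8.2, -2.5]
opening: 0.0129
```

```bash
python3 st.py
```

```text
t 12.15 head 1.579 [ 0.5361 -0.0292  0.0518] F [ 1.83 -8.17 -2.48] M [-1.605 -0.321  0.253] tau6 0.557 op 0.0129 q6 -1.718
red 266 angle from +y cw: med 0.234 min 0.163 max 0.306 rmax 0.040
green 45 angle from +y cw: med 0.360 min 0.130 max 0.378 rmax 0.040
```

Red is at 0.267 rad from its start, in mid-green. Now I open to 36 mm (64 mm over the backs, inside the 88 mm opening) and rise straight up.

apply_moves(
  plan=[0,0,0,0,0.02,0,0,0,0,0.036,0,0,0,0,0.036,0,0,0,0,0.036,0,0,-0.02,0,0.036,0,0,-0.06,0,0.036,0,0,-0.11,0,0.036,0,0,-0.16,0,0.036],
)

```text
t: 13.0
eef_pos: [0.5351, -0.0282, 0.2132]
eef_rot: [0.705, 0.709, -0.0, -0.0]
force: [0.5, 1.1, 0.1]
opening: 0.036
```

apply_moves(
  plan=[0,0,0,0,0.036,0,0,0,0,0.036],
)

```text
t: 13.2
eef_pos: [0.5359, -0.0283, 0.2125]
eef_rot: [0.705, 0.709, 0.001, 0.001]
force: [-0.3, -0.9, -1.4]
opening: 0.0358
```

```bash
python3 st.py; python3 - <<'E'
from h import *
im,C=snap('wrist')
im2,C2=snap('top')
look(spot_point,'cover','top',C2,3); look(spot_point,'pointer_tip','top',C2,2)
cv2.imwrite('pics/w6.png',np.vstack([cv2.resize(im[130:280,200:380,::-1],(540,450)),im2[230:310,140:380,::-1].repeat(2,0).repeat(2,1)[:150,:][:, :480] if 0 else cv2.resize(im2[240:300,160:376,::-1],(540,150))]))
E
```

```text
t 13.2 head 1.5763 [ 0.5359 -0.0283  0.2125] F [-0.32 -0.89 -1.39] M [-0.014  0.022  0.018] tau6 -0.002 op 0.0358 q6 -1.716
red 93 angle from +y cw: med 0.249 min 0.191 max 0.319 rmax 0.040
call cover top 0.74 [0.4886 0.3277 0.0075]
call cover top 0.68 [ 0.7077  0.2764 -0.0009]
```

View pics/w6.png

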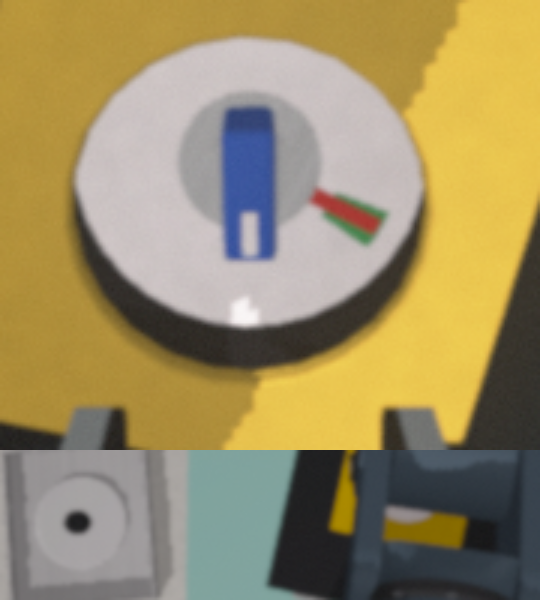

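The pointer is in the middle of the green, the cover lies flat in the tray, and the robot is clear of everything. Handing in now.

```bash
python3 -c "
from h import *
print(workorder.job_done())"
```

```text
the job is handed in; nothing more can be done
None
```

The job is done and handed in at about 13.5 s of the 58 s allowed; the hand-in call reports no verdict.

- **Cover:** I gripped it by the black grip and laid it in the larger tray, flat and grip up. The last check put it at about (0.489, 0.328), within a few millimetres of the tray's centre.
- **Knob:** I reached through the opening and turned it clockwise. After about 0.46 rad of slack it met the seal, and I went on until the red pointer stood mid-green. I then let go and rose clear.
- **Pointer check:** the pointer had moved about 0.27 rad from its start when I let go. Seen again from above it read about 0.28 rad (green is 0.14 to 0.40), and the last picture shows red with green on both sides.
- **Forces and clearance:** the highest force I read at the wrist was about 9 N. I never moved near the bottle, cup or paper box, so I did not measure them again. The robot is touching nothing.

No check failed. In the last top view the arm hid the pointer, so the final pointer reading comes from the wrist camera alone. My finger force on the guard was not measured separately.

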